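Level a sloping painted face and hold a coating gauge on the marked spot

TASK

A steel block with a sloping blue-painted face is clamped on the small tilting table, which stays at whatever angle it is left. Tip the table (it has a lever with a black ball) until the painted face is level and let go of it; then take the pen-shaped coating gauge out of its charging stand and hold it upright on the face with its red tip inside the white ring, pressed gently so that the spring tip is about half-way in. Finish while still holding it there, and leave the petri dish, vial and marker where they are.

Things in the scene. Friction and masses are not known exactly. Their poses are not given: they have to be found in the camera images.
- stage: Fixed grey base of the tilting table, 150 x 124 mm, 12 mm thick, with two upright cheeks (92 mm high) at its y = -54 and +54 mm. Origin: centre of its underside, on the work surface; z up; at yaw 0 its x points away from the robot. Its own y axis is parallel to the tilt axis, which lies 66 mm above the work surface.
- hinge (a point): Point on the tilt axis in the plane in which the lever swings: 76 mm along the base's +y from its centre, 66 mm above the work surface. Fixed to the base.
- table_tilt (a joint): Tilt of the table, rad. At 0 its plate is level and the lever upright; it grows as the ball goes along the base's +x (away from the robot). Range -0.45 to 0.75. Friction hinge (0.4 N m, 5 N at the ball): stays where left. The painted face slopes 20 degrees against the plate, down towards the base's -x, so it is level at 0.349.
- lever_ball (a point): Centre of the lever's black ball knob, 22 mm in diameter, at the top of an upright 7 mm steel rod on the base's +y side, 85 mm from the tilt axis (point hinge). It can be pinched from above with the fingers closing parallel to the tilt axis; the ball then turns between them as it is led round its arc. Moves with the table.
- ring (a point): Centre of the white ring (20 mm outside, 15.6 mm inside diameter) on the blue-painted sloping face (77 x 48 mm) of the wedge-shaped steel block clamped to the table; on the paint's surface. Its z is the normal of the face, x points up the slope (away from the robot). With the face level it is about 95 mm above the work surface. Moves with the table.
- stand: Fixed charging stand: black foot 78 x 66 x 8 mm and a round white tower, 48 mm wide below and 42 mm at its top, 60 mm high, with an upright well for the gauge in its middle. The well is 27 mm wide and 20 mm deep, with a ledge at 40 mm height (hole 22 mm) that carries the gauge by its shoulder. Origin: centre of the foot's underside.
- gauge: Loose pen-shaped coating gauge, 0.12 kg, upright in the stand. Origin: centre of the end face of its steel nose; z along its body, up. Nose 18 mm wide, z = 0 to 20 mm; black round body 24 mm wide, orange band low down, z = 20 to 118 mm; orange cap to 125 mm. In the stand it shows from z = 40 mm up; grip the ribbed part, z = 74 to 105 mm. Lift the nose over 45 mm to clear the stand.
- tip (a point): Lowest point of the gauge's red ball tip (7 mm in diameter), on the gauge's axis, 10 mm out of the nose when free; moves with the tip.
- gauge_tip (a joint): How far the spring tip is pushed into the nose, m: 0 free (10 mm out), 0.010 fully in, about 0.005 half-way. Spring: about 1 N at first, 2.8 N half-way, 4.6 N fully in.
- petri: Glass petri dish, 96 mm wide, 22 mm high, on the table right of the tilting table; to be left alone. Origin: centre of its underside.
- vial: Small glass vial with black cap, 23 mm in diameter, 56 mm high, standing behind the stand; to be left alone. Origin: centre of its underside.
- pen: Black felt marker, 136 mm long, 15 mm thick, lying near the front edge; to be left alone. Origin: its middle, on the surface.
Things that resemble listed ones, but are neither listed nor needed, are in the scene too. Leave any green look-alike of the gauge alone.

How it is judged (in metres and radians):
On the way, in this order (a step that is already met when the one before it is completed fails the run):
1. the painted face is level (within 4 degrees) and the lever let go, with the gauge still in its stand (angle between ring's own z axis and vertical below 0.07 rad and contact force between each of the arm, the fingers and stage below 0.2 N and z of gauge in the frame of stand below 0.03 m), for 0.3 s.
2. the gauge is lifted out of the stand (z of gauge in the frame of stand above 0.065 m and contact force between the fingers and gauge above 1 N), for 0.1 s.
At the end, for the whole second after the job is handed in: Face level within 4.5 deg; gauge held by the fingers, upright within 6 deg, tip on the face inside the ring, pushed in 2 to 8.5 mm, pressing 0.8 to 8 N, at rest; robot touches no part of the tilting table; dish, vial and marker within 20 mm of their starts (angle between ring's own z axis and vertical below 0.08 rad and angle between gauge's own z axis and vertical below 0.105 rad and height (world z) of gauge above 0.085 m and horizontal distance between tip and ring below 0.0078 m and distance between tip and ring below 0.0085 m and value of joint gauge_tip between 0.002 and 0.0085 m and contact force between gauge and stage between 0.8 and 8 N and contact force between the fingers and gauge above 1 N and linear speed of gauge below 0.02 m/s and contact force between each of the arm, the fingers and stage below 0.2 N and contact force between gauge and stand below 0.1 N and distance of each of petri, vial, pen from where it was at the start of the episode below 0.02 m); the arm keeps its last pose, push and grip.
It fails at once if the gauge is pressed hard on the block (over 15 N) (contact force between gauge and stage above 15 N).
It fails at once if the petri dish, the vial or the marker is pushed more than 20 mm (distance of any of petri, vial, pen from where it was at the start of the episode above 0.02 m).
It also fails if it takes over 58 s, if anything falls off the work surface, if the arm or the gripper's body presses on something with over 40 N, if the wrist force passes 120 N, or if a joint passes its speed limit or range.

ROBOT

A 6-joint arm with a two-finger parallel gripper is mounted at the origin on a cart in front of the work surface, level with it; the furniture and walls round the work are solid. World frame = base frame: x ahead of the robot, y to its left, z up, the work surface at z = 0. Lengths are in m, angles in degrees, forces in N, time in s.
With the tool pointing down it reaches from about 0.4 to 0.825 m from the base axis. Payload 7 kg.
Tool frame: the origin (TCP) lies on the centre line of the jaws, within the pads' length; the fingertips stand 19 mm ahead of it and the grasp point (between the pads) is the TCP (r.tip_extent is the distance from the TCP to the fingertips, in m); z points along the fingers, y is the line along which they close (so a half turn about z gives the same grasp; the last joint's range is limited). The gripper opens to 88 mm and grips with 3 to 60 N. Pads are 19 mm wide; open, the fingers measure 130 mm over their backs; the gripper's body (78 mm by 193 mm) begins 47 mm behind the grasp point.
Start: joints at [84.288, 20.546, 0.682, 0, -70.136, -16.507], TCP at [0.255, 0.625, 0.246] pointing down, gripper open.
Joint ranges: [-176.03, 176.03], [-82.01, 121.73], [-58.28, 71.71], [-173.87, 95.51], [-174.79, -0.11], [-173.66, 173.66]. Speed limits (degrees/s): [136.94, 136.94, 172.46, 180, 180, 180].

INTERFACE

Orientations are given as [roll, pitch, yaw] about the fixed x, y, z axes, in that order (R = Rz(yaw) Ry(pitch) Rx(roll)).
In Python, from plant import r gives the robot as it stands. The module is installed in compiled form; this text tells all that it offers.
- The arm moves only by the tool jog_arm, never from a script. Its argument "deltas" is a list that holds one entry, the list of rows, each a list of 5 numbers: the opening, from -1 (shut) to 1 (fully open), then the shift along the world's x, y, z in cm, then the turn about the world's z in rad. In form: [[[claw, dx, dy, dz, turn], ...]]. A call has 1 to 8 rows; each row shifts and turns the commanded pose from where the row before left it; what a row does not reach is not made up. A row lasts 1/8 s, in which the tool goes at most 62.5 mm and 10.7 degrees, less where a joint would pass 70% of its speed; a pose out of reach is approached as far as the arm can. A call with a gripper value outside its range is refused whole. The fingers move at their own pace and stop on an object; "force" is the grip in N (left out, the last holds). Time passes only in rows, so rows that do not move let the fingers close. It gives the time, the measured TCP pose, the force, the opening and the grip force at its end, in the units of the state.
- r.get_state(): the state, without advancing time (a new reading comes with each control period).
- r.capture(name): name is "scene" or "top"; returns the picture (480x640x3 uint8, blue, green, red); there is no depth.
- r.camera_info(name): a dict with "fx", "fy", "cx", "cy" (pixels), "view" (4x4, takes a point from world to camera coordinates). Camera axes: x right, y up, looking along -z (the intrinsics and any distortion apply to the point x, -y, -z); pixel columns grow to the right and rows downward; lengths in m; the calibration is good to about 2 mm. A picture is of the moment at which its call begins. camera_info takes no time and is no camera call.
- r.close_job(): hands the job in; it is judged then, once.
The state is a dict: "time_s": time; "joints": joint angles; "qd": joint speeds; "joint_torque": joint torques, N m; "tcp_pos": TCP position; "eef_rot": TCP orientation; "contact_force": force on the tool from outside, world axes, zero at the start; "moment": the same for the moment, N m; "gripper_width": finger opening in m; "gripper_force": force on a finger pad.
Only numpy, scipy, OpenCV 4.12 (cv2) and the standard library are available. Lean on these libraries where they do the work, as an engineer would, in place of code of your own. Each camera call takes 0.05 s, during which the arm holds its last target. There are 200 camera calls.

## Working session

There is one attempt and no reset: what is moved stays moved. The work goes in short steps, Python scripts to look and compute and a tool call to move; the robot and the scene stay as the last step left them, time stands still between calls to the robot, and variables do not carry over. Pictures are saved under pics/ and viewed, at most 10 in all, crops included, and the job is handed in when it is done.

Besides the shell and the picture viewer there is one more tool, called in YAML: its name, and indented under it one key for each argument. jog_arm: Moves the arm, as the interface text tells. Its arguments: {"type":"object","properties":{"deltas":{"type":"array"},"force":{"type":"number"}},"required":["deltas"]}

```bash
mkdir -p pics
cat > h.py <<'E'
import numpy as np, cv2
from plant import r
def cam(n):
    c=r.camera_info(n); V=np.array(c["view"]); return c,V
def proj(n,p):
    c,V=cam(n); q=V@np.append(p,1); x,y,z=q[0],-q[1],-q[2]
    return np.array([c["fx"]*x/z+c["cx"],c["fy"]*y/z+c["cy"]])
def ray(n,u,v):
    c,V=cam(n); d=np.array([(u-c["cx"])/c["fx"],-(v-c["cy"])/c["fy"],-1.])
    R=V[:3,:3]; o=-R.T@V[:3,3]; d=R.T@d; return o,d/np.linalg.norm(d)
def onz(n,u,v,z):
    o,d=ray(n,u,v); return o+d*(z-o[2])/d[2]
def two(a,b):
    (o1,d1),(o2,d2)=ray("scene",*a),ray("top",*b)
    s=np.linalg.lstsq(np.c_[d1,-d2],o2-o1,rcond=None)[0]
    p,q=o1+s[0]*d1,o2+s[1]*d2
    return (p+q)/2,np.linalg.norm(p-q)
E
python3 - <<'E'
from h import *
for n in("scene","top"):
    cv2.imwrite(f"pics/{n}0.png",r.capture(n)); c,V=cam(n); print({k:v for k,v in c.items() if k!="view"},(-V[:3,:3].T@V[:3,3]).round(3),V.round(2).tolist())
print(r.get_state())
E
```

```text
{'fx': 457.0365132333209, 'fy': 457.0365132333209, 'cx': 312.7080018361558, 'cy': 246.91088232012015} [0.008 0.614 0.577] [[-0.7, -0.71, -0.0, 0.44], [0.4, -0.39, 0.83, -0.24], [-0.59, 0.58, 0.56, -0.67], [0.0, 0.0, 0.0, 1.0]]
{'fx': 513.4567513439405, 'fy': 513.4567513439405, 'cx': 324.80982806485815, 'cy': 234.3042003374444} [0.422 0.138 1.142] [[-0.0, -1.0, 0.03, 0.11], [0.99, 0.0, 0.1, -0.54], [-0.1, 0.03, 0.99, -1.1], [0.0, 0.0, 0.0, 1.0]]
{'time_s': 0.1, 'joints': array([ 8.42870335e+01,  2.05877856e+01,  6.40118020e-01, -1.72631683e-02,
       -7.01355917e+01, -1.65077541e+01]), 'qd': array([ 0.00632466, -0.05582207,  0.18652795,  0.05131436,  0.01818921,
       -0.00152638]), 'joint_torque': array([-2.19889800e-03, -5.84165418e+01,  2.93750024e+01,  7.01559126e+00,
        1.01273943e-02, -5.47622926e-05]), 'tcp_pos': array([0.25513102, 0.62449741, 0.24472103]), 'eef_rot': array([ 1.79915561e+02, -8.09936963e-03, -2.22265923e+01]), 'contact_force': array([ 0.70650372,  0.17105218, -0.11646366]), 'moment': array([-0.04005413,  0.01206807, -0.0112943 ]), 'gripper_force': 0.0, 'gripper_width': 0.0879376586770329}
```

View pics/scene0.png

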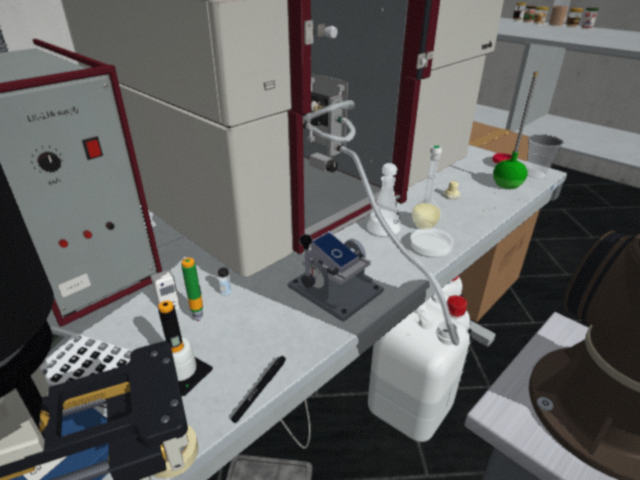

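View pics/top0.png

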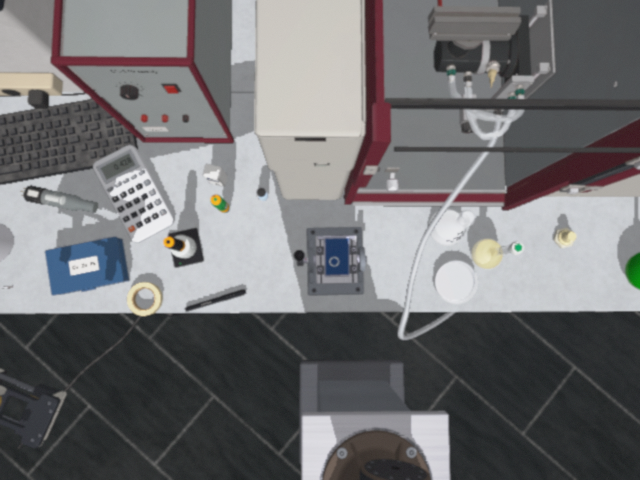

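The scene view shows the orange/black gauge in its white stand (~170,330), a green look-alike at (192,288), the vial at (223,280), the marker at (258,388) and the tilt table at (335,270). The top view shows the gauge at (175,245), the green one at (219,203), the table at (335,260) and the lever ball at (299,257). Only the orange-capped one in the white stand fits the gauge description; I'll confirm it in an enlarged crop.

Run:
```python
from h import *
s=cv2.imread("pics/scene0.png");t=cv2.imread("pics/top0.png")
f=lambda im,x,y,w,h,k:cv2.resize(im[y:y+h,x:x+w],None,fx=k,fy=k,interpolation=cv2.INTER_CUBIC)
a=np.hstack([f(s,285,225,100,75,4),f(t,285,220,100,75,4)])
b=np.hstack([f(s,140,250,100,75*2-2,4)[:296],f(t,155,190,100,74,4)]) if 0 else np.hstack([f(s,140,290,100,75,4),f(t,155,190,100,75,4)])
cv2.imwrite("pics/c1.png",np.vstack([a,b]))
```

```text
(no output)
```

View pics/c1.png

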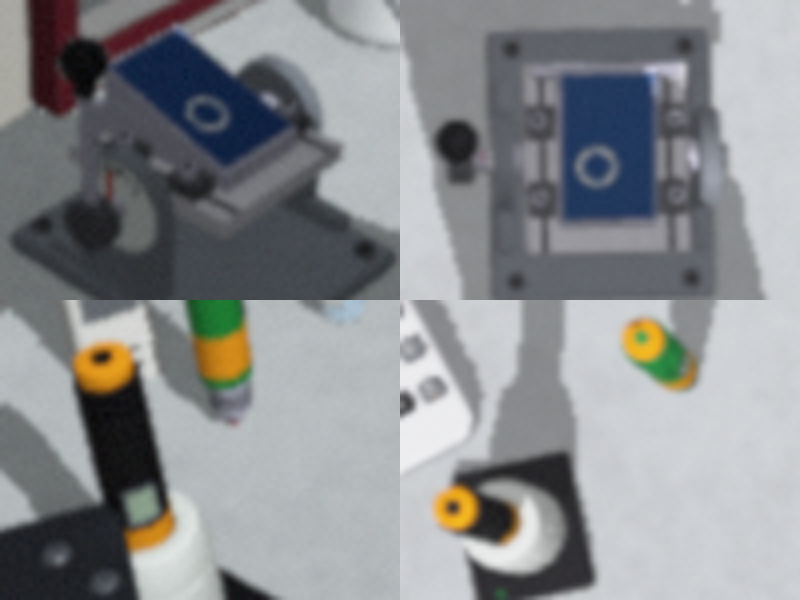

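The crop shows the wedge with its blue face and the ring (scene ≈(337,253), top ≈(334,261.5)), the lever ball (scene (305.5,240.5), top (299,256)), and the orange-capped black gauge in the white stand (cap top: scene (165.7,304), top (169.2,241.7)). The green one, which stands elsewhere without the white tower, is the look-alike. Now the positions.

Run:
```python
from h import *
print("ball",two((305.4,240.4),(298.9,255.6)))
print("ring",two((336.9,253.1),(334.1,261.4)))
print("cap",two((165.7,304),(169.0,241.5)), onz("top",169.0,241.5,.145), onz("scene",165.7,304,.145))
# tower top: white blob
t=cv2.imread("pics/top0.png")
S=[onz("top",285+(x-400)/4,220+y/4,.012)for x,y in((511,48),(685,45),(516,282),(691,278))]
S=np.array(S);c=S.mean(0);print("screws",S.round(4).tolist(),"c",c)
dx=(S[0]+S[1]-S[2]-S[3]);yaw=np.arctan2(dx[1],dx[0]);dy=(S[0]+S[2]-S[1]-S[3]);print("yaw",np.degrees(yaw),np.degrees(np.arctan2(-dy[0],dy[1])))
ey=np.array([-np.sin(yaw),np.cos(yaw)]);print("hinge",c[:2]+.076*ey)
for n,p in(("vial",(261,193)),("green",(216.5,200))):print(n,onz("top",*p,.056 if n=="vial" else .12))
F=[onz("top",155+(x-400)/4,190+(y-300)/4,.008)for x,y in((457,465),(570,453),(478,600),(595,583))]
print("foot",np.array(F).round(3).tolist(),np.mean(F,0))
```

```text
ball (array([0.48524629, 0.16149083, 0.14889739]), np.float64(0.0012556743929850597))
ring (array([0.47636493, 0.09033963, 0.09212577]), np.float64(7.627595353084567e-05))
cap (array([0.51326775, 0.41364556, 0.14227874]), np.float64(0.0014065867129088557)) [0.51262185 0.41228617 0.145     ] [0.51070232 0.41537067 0.145     ]
screws [[0.5457, 0.1337, 0.012], [0.5473, 0.0372, 0.012], [0.4169, 0.131, 0.012], [0.4188, 0.0351, 0.012]] c [0.48217666 0.08427696 0.012     ]
yaw 1.0712074132498897 1.0692075982741323
hinge [0.48075583 0.16026368]
vial [0.62473841 0.24451636 0.056     ]
green [0.59839    0.32704898 0.12      ]
foot [[0.548, 0.45, 0.008], [0.554, 0.388, 0.008], [0.473, 0.437, 0.008], [0.483, 0.373, 0.008]] [0.51448092 0.41199597 0.008     ]
```

Run:
```python
from h import *
print("tube end",two((455,338),(403,336)))
# tube points: match scene points to top by epipolar: project scene ray and print vs top tube line
tt=np.array([(403,336),(404,310),(412,280),(421,250),(430,225),(445,198),(462,175),(480,150),(492,135)],float)
for p in((345,152),(360,172),(375,202),(390,226),(405,245),(420,264),(435,284),(445,310)):
    o,d=ray("scene",*p); best=min(((np.min(np.abs(np.interp(q[1],tt[::-1,1],tt[::-1,0])-q[0])),s) for s in np.arange(.3,1.5,.005) for q in[proj("top",o+s*d)] if 130<q[1]<336),default=None)
    if best: print(p,best[0].round(1),(o+best[1]*d).round(3))
print("cab corner",onz("scene",242,274,0),"hood",onz("scene",300,250,0))
```

```text
tube end (array([ 0.29991708, -0.09092344, -0.13007607]), np.float64(0.011073720655511514))
(345, 152) 4.1 [ 0.743 -0.226  0.124]
(360, 172) 0.2 [ 0.633 -0.156  0.126]
(375, 202) 0.1 [ 0.543 -0.104  0.101]
(390, 226) 0.4 [ 0.487 -0.088  0.07 ]
(405, 245) 0.2 [ 0.437 -0.077  0.05 ]
(420, 264) 0.3 [ 0.391 -0.068  0.03 ]
(435, 284) 0.2 [ 0.35  -0.067  0.002]
(445, 310) 0.4 [ 0.321 -0.074 -0.054]
cab corner [0.65251887 0.18718063 0.        ] hood [0.63202028 0.04053647 0.        ]
```

jog_arm:
  deltas:
    - [[0,1,-5,0,0.08],[0,2,-5,0,0.08],[0,3,-5,0,0.08],[0,3,-5,0,0.08],[0,3,-5,0,0.085],[0,3,-5,0,0]]
  force: 15

```text
time_s: 0.85
tcp_pos: [0.4057, 0.3231, 0.2455]
eef_rot: [180.0, 0.0, 1.1]
contact_force: [1.2, 1.1, -0.3]
gripper_width: 0.0439
gripper_force: 0.0
```

The tube lies low (y < -0.07) and the cabinet starts at x ≈ 0.63, so both are clear of the path. Going to the lever ball.

jog_arm:
  deltas:
    - [[0,2.6,-5.4,0,0],[0,2.6,-5.4,0,0],[0,2.6,-5.4,0,0],[0,0,0,-3,0],[0,0,0,-3,0],[0,0,0,-2,0],[0,0,0,-1.4,0],[0,0,0,0,0]]

```text
time_s: 1.85
tcp_pos: [0.4828, 0.1625, 0.1507]
eef_rot: [179.9, 0.1, 1.0]
contact_force: [0.4, 1.1, 0.1]
gripper_width: 0.0438
gripper_force: 0.0
```

Run:
```python
from h import *
f=lambda im,x,y,w,h,k:cv2.resize(im[y:y+h,x:x+w],None,fx=k,fy=k,interpolation=cv2.INTER_CUBIC)
s=r.capture("scene")
cv2.imwrite("pics/c2.png",f(s,250,180,150,140,4))
print(r.get_state()["tcp_pos"])
```

```text
[0.48329114 0.16289582 0.15158859]
```

View pics/c2.png

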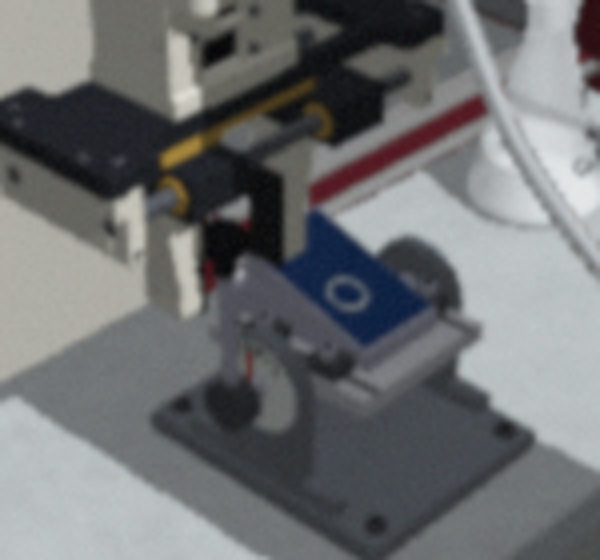

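The ball (crop ≈(225,240)) lies between the two fingers. I'll close, then lead it along the arc.

jog_arm:
  deltas:
    - [[-0.8,0,0,0,0],[-0.8,0,0,0,0],[-0.8,0,0,0,0],[-0.8,0,0,0,0]]
  force: 15

```text
time_s: 2.4
tcp_pos: [0.4834, 0.1624, 0.1521]
eef_rot: [180.0, -0.0, 1.0]
contact_force: [0.1, -3.5, 3.6]
gripper_width: 0.0208
gripper_force: 15.0
```

jog_arm:
  deltas:
    - [[-0.8,0.5,0,-0.03,0],[-0.8,0.5,0,-0.06,0],[-0.8,0.5,0,-0.1,0],[-0.8,0.5,0,-0.15,0],[-0.8,0.5,0,-0.17,0],[-0.8,0,0,0,0]]

```text
time_s: 3.15
tcp_pos: [0.5086, 0.1629, 0.1466]
eef_rot: [-180.0, -0.0, 1.0]
contact_force: [1.0, -2.6, 1.4]
gripper_width: 0.0206
gripper_force: 15.0
```

Run:
```python
from h import *
f=lambda im,x,y,w,h,k:cv2.resize(im[y:y+h,x:x+w],None,fx=k,fy=k,interpolation=cv2.INTER_CUBIC)
cv2.imwrite("pics/c3.png",f(r.capture("scene"),250,180,150,140,4))
```

```text
(no output)
```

View pics/c3.png

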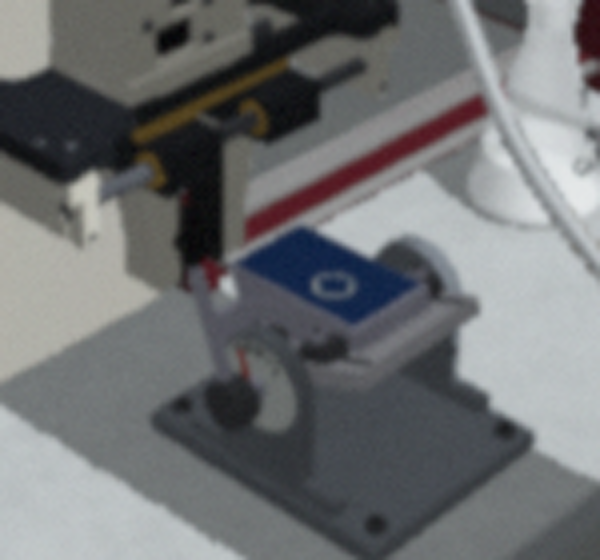

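The table has tipped and the blue face looks near level. I'll release, lift off, and measure the face corners.

jog_arm:
  deltas:
    - [[-0.1,0,0,0,0],[-0.1,0,0,0,0],[-0.1,0,0,2,0],[-0.1,0,0,4,0],[-0.1,0,0,4,0],[0.1,-3,6,0,0],[0.1,-3,6,0,0],[0.1,0,6,0,0]]

```text
time_s: 4.2
tcp_pos: [0.4507, 0.3361, 0.2474]
eef_rot: [-179.9, -0.0, 1.0]
contact_force: [1.4, 0.5, 1.7]
gripper_width: 0.0479
gripper_force: 0.0
```

Run:
```python
from h import *
P={}
for n in("scene","top"):
    im=r.capture(n); cv2.imwrite(f"pics/{n}1.png",im)
    h=cv2.cvtColor(im,cv2.COLOR_BGR2HSV); m=cv2.inRange(h,(105,120,40),(125,255,255))
    x0=290;w=100;m[:,:x0]=0;m[:,x0+w:]=0;m[:215]=0;m[300:]=0
    m=cv2.morphologyEx(m,cv2.MORPH_CLOSE,np.ones((7,7)))
    c=max(cv2.findContours(m,cv2.RETR_EXTERNAL,cv2.CHAIN_APPROX_NONE)[0],key=cv2.contourArea)
    hull=cv2.convexHull(c); q=cv2.approxPolyN(hull,4,ensure_convex=True).reshape(-1,2).astype(float)
    # ring: bright within
    a=cv2.fillConvexPoly(np.zeros_like(m),hull,255);a=cv2.erode(a,np.ones((5,5)))
    ys,xs=np.where((a>0)&(h[...,1]<140)); w_=255-h[...,1][ys,xs].astype(float)
    print(n,cv2.contourArea(c),q.tolist(),"ring",np.average(xs,weights=w_),np.average(ys,weights=w_),len(xs),xs.min(),xs.max(),ys.min(),ys.max())
```

```text
scene 449.0 [[354.0, 250.0], [338.0, 261.0], [310.0, 245.0], [325.0, 237.0]] ring 332.93085453359424 251.00037275184047 66 327 339 248 254
top 684.5 [[346.0, 235.0], [348.0, 269.0], [326.0, 270.0], [326.0, 235.0]] ring 333.69467272551486 256.9897031808953 120 328 340 251 263
```

Run:
```python
from h import *
print("ring",two((332.9,251.0),(333.7,257.0)))
s=[(325,236.5),(354.5,250),(338,261.5),(309.5,245)];t=[(347,234.5),(348,269.5),(325.5,270),(325.5,234.5)]
Q=[two(a,b) for a,b in zip(s,t)]
for q in Q:print(q[0].round(4),round(q[1],4))
P=np.array([q[0] for q in Q]);d=(P[0]+P[3]-P[1]-P[2])/2;print(d,np.degrees(np.arctan2(d[2],d[0])))
f=lambda im,x,y,w,h,k:cv2.resize(im[y:y+h,x:x+w],None,fx=k,fy=k,interpolation=cv2.INTER_CUBIC)
a=f(cv2.imread("pics/scene1.png"),290,225,80,60,5);b=f(cv2.imread("pics/top1.png"),290,220,80,60,5)
cv2.imwrite("pics/c4.png",np.hstack([a,b]))
```

```text
ring (array([0.48547959, 0.09128224, 0.09289322]), np.float64(0.0003151239005248032))
[0.5322 0.0638 0.0916] 0.0011
[0.4591 0.0616 0.0937] 0.0016
[0.4584 0.1076 0.0907] 0.0013
[0.5317 0.1078 0.0924] 0.0001
[ 0.07318216  0.00124311 -0.00022902] -0.17930045832922123
```

View pics/c4.png

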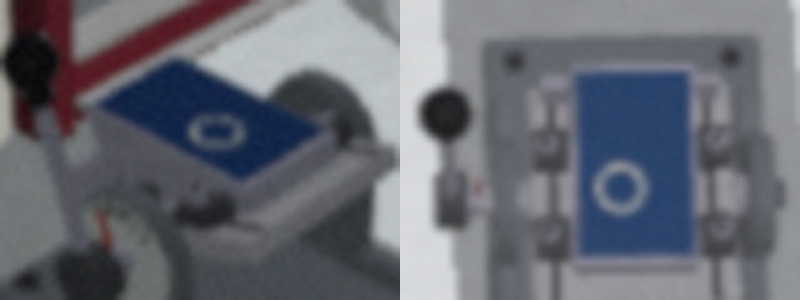

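The face corners give a slope of about -0.2°, so it is level, and the lever is clear. The ring is at (0.4855, 0.0913, 0.093), which fits the expected ~95 mm height. Next, the gauge at about (0.5135, 0.4125).

jog_arm:
  deltas:
    - [[0.5,3.1,3.8,0,0],[0.5,3.2,3.8,0,0],[0.5,0,0,-4,0],[0.5,0,0,-4,0],[0.5,0,0,-3.5,0],[0.5,0,0,-2,0],[0.5,0,0,0,0]]
  force: 20

```text
time_s: 5.18
tcp_pos: [0.5145, 0.4097, 0.1094]
eef_rot: [179.8, 0.2, 1.0]
contact_force: [0.0, -0.6, 1.2]
gripper_width: 0.0658
gripper_force: 0.0
```

Run:
```python
from h import *
f=lambda im,x,y,w,h,k:cv2.resize(im[y:y+h,x:x+w],None,fx=k,fy=k,interpolation=cv2.INTER_CUBIC)
cv2.imwrite("pics/c5.png",f(r.capture("scene"),100,230,150,140,4))
print("ball",two((296.2,237.6),(298.8,242.8)),"ring top",onz("top",333.7,257,.095),onz("scene",332.9,251,.095),r.get_state()["tcp_pos"])
```

```text
ball (array([0.51001779, 0.1613126 , 0.14330834]), np.float64(0.0003562110889444775)) ring top [0.48523585 0.09127116 0.095     ] [0.48351996 0.09365978 0.095     ] [0.51524013 0.41041512 0.11100911]
```

View pics/c5.png

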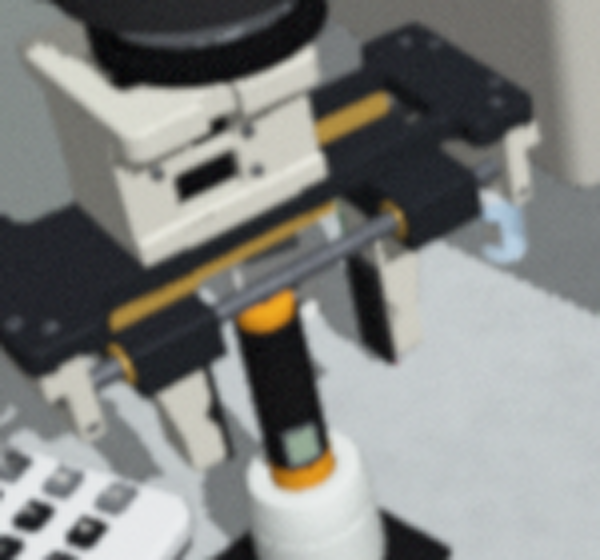

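The gauge's cap (crop ≈(268,315)) lies between the open fingers. Closing.

jog_arm:
  deltas:
    - [[-0.8,0,0,0,0],[-0.8,0,0,0,0],[-0.8,0,0,0,0],[-0.8,0,0,0,0],[-0.8,0,0,0,0]]
  force: 20

```text
time_s: 5.85
tcp_pos: [0.5158, 0.4125, 0.112]
eef_rot: [-179.8, -0.1, 1.0]
contact_force: [-0.0, 6.8, -2.2]
gripper_width: 0.0251
gripper_force: 19.6
```

jog_arm:
  deltas:
    - [[-0.8,0,0,1,0],[-0.8,0,0,2,0],[-0.8,0,0,3,0],[-0.8,0,0,3,0],[-0.8,0,0,3,0],[-0.8,0,0,1.5,0],[-0.8,0,0,0,0]]

```text
time_s: 6.72
tcp_pos: [0.5154, 0.4108, 0.247]
eef_rot: [-179.9, -0.0, 1.0]
contact_force: [0.2, -0.2, -1.9]
gripper_width: 0.0238
gripper_force: 20.0
```

jog_arm:
  deltas:
    - [[-0.8,-0.3,-3,0,0],[-0.8,-0.4,-5,0,0],[-0.8,-0.5,-5,0,0],[-0.8,-0.5,-5,0,0],[-0.8,-0.5,-5,0,0],[-0.8,-0.4,-5,0,0],[-0.8,-0.3,-4,0,0],[-0.8,0,0,0,0]]

```text
time_s: 7.72
tcp_pos: [0.4851, 0.0881, 0.2451]
eef_rot: [180.0, 0.1, 0.8]
contact_force: [1.2, 0.3, -1.4]
gripper_width: 0.0233
gripper_force: 20.0
```

jog_arm:
  deltas:
    - [[-0.8,0,0,0,0],[-0.8,0,0,0,0]]

```text
time_s: 7.98
tcp_pos: [0.4863, 0.0913, 0.2458]
eef_rot: [180.0, 0.0, 1.0]
contact_force: [0.3, -0.1, -1.7]
gripper_width: 0.0238
gripper_force: 20.0
```

Run:
```python
from h import *
im=r.capture("scene"); cv2.imwrite("pics/scene2.png",im)
b=cv2.resize(im[170:290,260:400],None,fx=4,fy=4,interpolation=cv2.INTER_CUBIC); cv2.imwrite("pics/c6.png",b)
h=cv2.cvtColor(im,cv2.COLOR_BGR2HSV); m=cv2.inRange(h,(0,120,60),(6,255,255))|cv2.inRange(h,(172,120,60),(180,255,255)); m[:200]=0;m[260:]=0;m[:,:300]=0;m[:,360:]=0
ys,xs=np.where(m>0);print(len(xs),list(zip(xs.tolist(),ys.tolist()))[:30])
s=r.get_state()["tcp_pos"];print(s,proj("scene",[s[0],s[1],s[2]-.092-.0065]),proj("scene",[s[0]-.002,s[1],s[2]-.092-.0065]))
```

```text
385 [(300, 200), (301, 200), (302, 200), (300, 201), (301, 201), (302, 201), (300, 202), (301, 202), (302, 202), (300, 203), (301, 203), (302, 203), (300, 204), (301, 204), (302, 204), (303, 204), (300, 205), (301, 205), (302, 205), (303, 205), (300, 206), (301, 206), (302, 206), (303, 206), (300, 207), (301, 207), (302, 207), (303, 207), (300, 208), (301, 208)]
[0.48635116 0.09136854 0.245962  ] [333.27111837 225.95269547] [334.07752209 226.36008711]
```

View pics/c6.png

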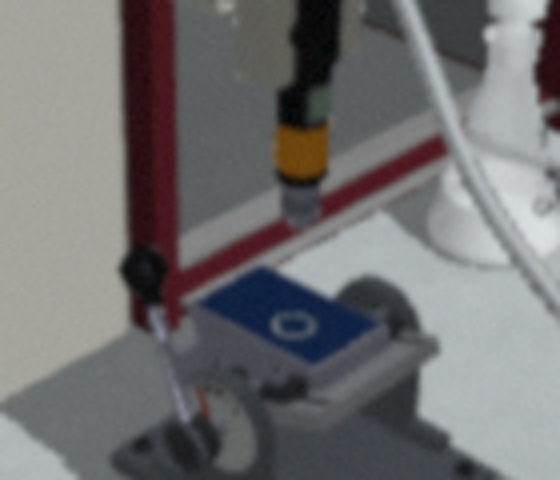

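The nose and tip hang over the block at crop ≈(301,225), i.e. scene ≈(335,226). The ring is at crop ≈(294,325). I'll compare with the projected vertical over the ring.

Run:
```python
from h import *
im=cv2.imread("pics/scene2.png")
R=np.array([.4853,.0913,.095]); b=np.array([332.9,251.])-proj("scene",R); print("bias",b)
s=np.array([.4863,.0913,.2458])
for z in(.0065,-0.0,-.01,-.04): # below/above nose
    print(z,proj("scene",s+[0,0,-.092-z])+b)
# gauge axis: orange band centroid and edges
h=cv2.cvtColor(im,cv2.COLOR_BGR2HSV)
m=cv2.inRange(h,(10,150,80),(25,255,255));m[:195]=0;m[220:]=0;m[:,:325]=0;m[:,350:]=0
M=cv2.moments(m,True);print("band",M["m10"]/M["m00"],M["m01"]/M["m00"],M["m00"])
ys,xs=np.where(m>0);print(xs.min(),xs.max(),ys.min(),ys.max())
g=im.astype(int);rd=g[...,2]-(g[...,0]+g[...,1])//2
print(rd[220:231,326:345])
```

```text
bias [-0.17236226  0.8823097 ]
0.0065 [333.14328968 226.9081268 ]
-0.0 [333.22496491 223.82235248]
-0.01 [333.35203133 219.02165249]
-0.04 [333.74383331 204.21897029]
band 334.9925925925926 207.44444444444446 135.0
329 341 202 213
[[-1  1 -1 -1  0 -4 -4 -3 -5 -3 -3 -3 -5  5 30 45 49 50 51]
 [-2  1 -2 -2 -3 -3 -3 -4 -4 -5 -5 -4 -4  5 29 47 52 50 50]
 [-2 -1  0 -1 -3 -3 -3 -4 -4 -5 -4 -3 -1  4 28 49 49 44 38]
 [-3 -2  0  3  0  0 -4 -3 -4 -3 -5 -3 -3  6 28 40 36 27 17]
 [ 0  0  6 11 14  5 -2 -4 -4 -4 -3 -1  3 15 26 27 18  9  4]
 [ 4 10 17 29 32 22  4 -1 -5 -3 -2 12 17 19 16 11  1  2 -1]
 [18 25 36 44 47 38 18  9  2  1  4 12 11  8  4  0  0 -1 -1]
 [37 43 48 52 50 47 39 26 20 11  6  8  4  0  0 -1 -1  1  6]
 [48 50 52 52 50 49 42 30 22 11  4  0  1 -2  1  1  1  3  1]
 [51 51 51 49 45 35 25 16  7  4  2  0  1  1  2  2  1 -2 -4]
 [49 50 45 37 27 17 10  3  3  0  0  1  3  2 -1 -1 -5 -5 -5]]
```

The gauge sits about 2–3 mm towards -x of the TCP, so I'll shift +2 mm in x and descend.

jog_arm:
  deltas:
    - [[-0.8,0.2,0,-1,0],[-0.8,0,0,-1.5,0],[-0.8,0,0,-1.2,0],[-0.8,0,0,-0.6,0],[-0.8,0,0,0,0],[-0.8,0,0,0,0],[-0.8,0,0,0,0]]

```text
time_s: 8.9
tcp_pos: [0.4886, 0.0908, 0.2039]
eef_rot: [-180.0, -0.0, 1.0]
contact_force: [0.9, 0.6, -1.0]
gripper_width: 0.0236
gripper_force: 20.0
```

jog_arm:
  deltas:
    - [[-0.8,0,0,-0.2,0],[-0.8,0,0,-0.2,0],[-0.8,0,0,0,0],[-0.8,0,0,0,0]]

```text
time_s: 9.4
tcp_pos: [0.4884, 0.0907, 0.1994]
eef_rot: [180.0, 0.0, 1.0]
contact_force: [-0.3, -0.6, -1.1]
gripper_width: 0.0237
gripper_force: 20.0
```

jog_arm:
  deltas:
    - [[-0.8,0,0,-0.2,0],[-0.8,0,0,0,0],[-0.8,0,0,0,0],[-0.8,0,0,0,0]]

```text
time_s: 9.9
tcp_pos: [0.4884, 0.0907, 0.1975]
eef_rot: [-180.0, -0.0, 1.0]
contact_force: [0.7, 0.5, -1.2]
gripper_width: 0.0233
gripper_force: 20.0
```

Run:
```python
from h import *
ims=[r.capture("scene") for _ in range(4)]
im=np.mean(ims,0).astype(np.uint8); cv2.imwrite("pics/scene3.png",im)
cv2.imwrite("pics/c7.png",cv2.resize(im[215:275,295:375],None,fx=9,fy=9,interpolation=cv2.INTER_CUBIC))
f=[r.get_state()["contact_force"] for _ in range(1)];print(f)
b=np.array([-.17,.88])
for p in([.4853,.0913,.095],[.4853-.0089,.0913,.095],[.4853,.0913+.0089,.095]):print(proj("scene",p)+b)
```

```text
[array([ 0.78377669,  0.13768407, -1.95131996])]
[332.90236226 250.9976903 ]
[336.3859814  252.90790111]
[329.62268503 252.89535366]
```

View pics/c7.png

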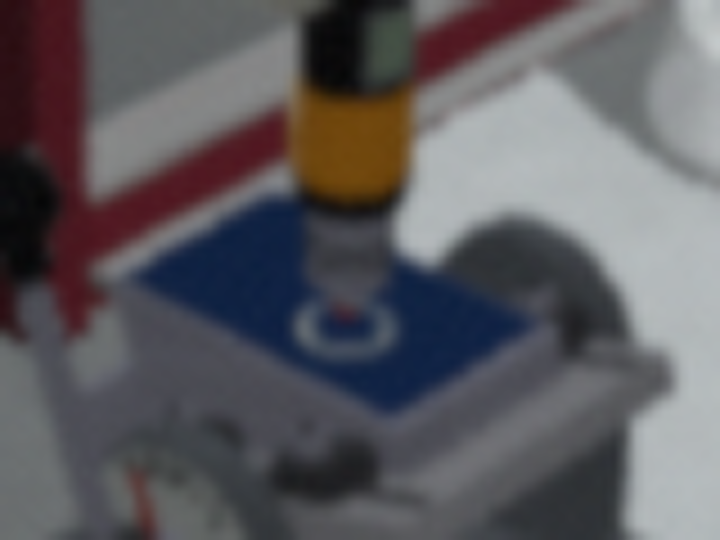

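The tip (crop ≈(345,315)) is centred in column on the ring (≈(346,328)), at or just above the paint. I'll go down in small steps, watching the force.

jog_arm:
  deltas:
    - [[-0.8,0,0,-0.2,0],[-0.8,0,0,0,0],[-0.8,0,0,0,0],[-0.8,0,0,0,0],[-0.8,0,0,0,0]]

```text
time_s: 10.72
tcp_pos: [0.4884, 0.0907, 0.1955]
eef_rot: [-180.0, -0.0, 1.0]
contact_force: [0.4, 0.1, -0.3]
gripper_width: 0.0234
gripper_force: 20.0
```

jog_arm:
  deltas:
    - [[-0.8,0,0,-0.2,0],[-0.8,0,0,0,0],[-0.8,0,0,0,0],[-0.8,0,0,0,0],[-0.8,0,0,0,0]]

```text
time_s: 11.35
tcp_pos: [0.4884, 0.0907, 0.1935]
eef_rot: [-180.0, -0.0, 1.0]
contact_force: [0.8, 0.1, 1.0]
gripper_width: 0.0235
gripper_force: 20.0
```

jog_arm:
  deltas:
    - [[-0.8,0,0,-0.1,0],[-0.8,0,0,0,0],[-0.8,0,0,0,0],[-0.8,0,0,0,0],[-0.8,0,0,0,0]]

```text
time_s: 11.98
tcp_pos: [0.4884, 0.0907, 0.1925]
eef_rot: [-180.0, -0.0, 1.0]
contact_force: [0.3, 0.1, 1.1]
gripper_width: 0.0237
gripper_force: 20.0
```

Run:
```python
from h import *
F=[];im=[]
for i in range(12):
    im.append(r.capture("scene"));s=r.get_state();F.append(np.r_[s["contact_force"],s["tcp_pos"]])
print(np.mean(F,0).round(4),np.std(F,0).round(3))
m=np.mean(im,0).astype(np.uint8);cv2.imwrite("pics/scene4.png",m)
cv2.imwrite("pics/c8.png",np.hstack([cv2.resize(cv2.imread("pics/scene3.png")[220:270,310:350],None,fx=9,fy=9,interpolation=cv2.INTER_CUBIC),cv2.resize(m[220:270,310:350],None,fx=9,fy=9,interpolation=cv2.INTER_CUBIC)]))
```

```text
[0.377  0.2564 0.9448 0.4884 0.0907 0.1925] [0.548 0.66  0.308 0.    0.    0.   ]
```

View pics/c8.png

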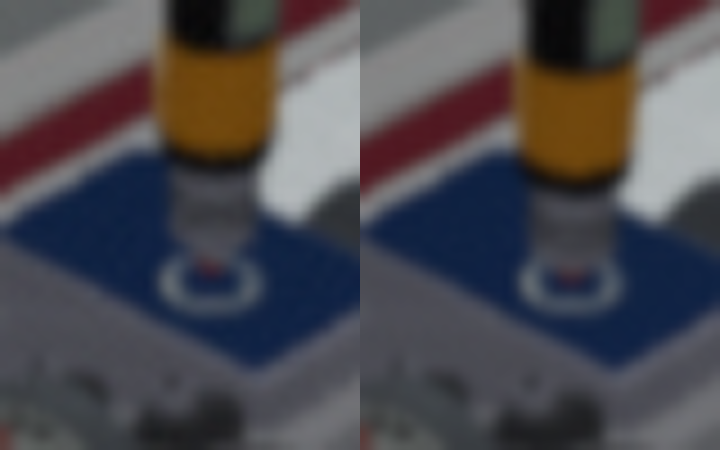

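The left half shows the gauge before the press and the right half now: the nose has come down over the tip. The red tip is at (571,280) inside the ring, whose centre is ≈(571,286). The force rose about 2.5 N, so the spring is about 4 mm in, near half-way. Handing in.

```bash
python3 -c "
from plant import r
print(r.close_job())"
```

```text
the job is handed in; nothing more can be done
None
```

The job is handed in at about 12.6 s: the face measured level to about 0.2° (good to 1–2°), and the gauge is held upright on it, tip within about 2 mm of the ring's centre and pushed in about 4 mm (2.5 N); the dish, vial and marker were not touched, and no verdict came back.

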